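Spin-check a cast turbine rotor on its test stand

ROBOT

A 7-joint arm with a two-finger parallel gripper is mounted at the origin on the work surface. World frame = base frame: x ahead of the robot, y to its left, z up, the work surface at z = 0. Lengths are in m, angles in rad, forces in N, time in s.
With the tool pointing down it reaches from about 0.425 to 0.95 m from the base axis. Payload 4.7 kg.
Tool frame: the origin (TCP) lies on the centre line of the jaws, within the pads' length; the fingertips stand robot.nose_length ahead of it and the grasp point (between the pads) lies 8 mm behind it (robot.nose_length is the distance from the TCP to the fingertips, in m); z points along the fingers, y is the line along which they close (so a half turn about z gives the same grasp; the last joint's range is limited). The gripper opens to 85 mm and grips with 20 to 120 N. Pads are 22 mm wide; open, the fingers measure 114 mm over their backs; the gripper's body (76 mm by 85 mm) begins 54 mm behind the grasp point. The pads swing forward as they close: fully open they stand 13 mm farther back than shut.
Start: joints at [-1.258, 0.469, -0.049, 1.532, 0.024, 1.141, -0.082], TCP at [0.226, 0.636, 0.242] pointing down, gripper open.
Joint ranges: [-2.59, 2.59], [-0.33, 1.99], [-1.39, 1.29], [0.1, 2.45], [-1.04, 4.18], [0.21, 1.99], [-2.66, 2.66]. Speed limits (rad/s): [2.57, 2.57, 3.14, 3.14, 3.14, 3.14, 3.14].

INTERFACE

Orientations are given as [roll, pitch, yaw] about the fixed x, y, z axes, in that order (R = Rz(yaw) Ry(pitch) Rx(roll)).
In Python, from plant import robot gives the robot as it stands. Calls block until the motion is done:
- robot.goto(position, orientation): joint-space move of the TCP to a pose.
- robot.move_straight(position, vel=0.15, attitude=None, contact_N=None): straight line of the TCP; attitude=None keeps the orientation; vel is the mean speed in m/s. With contact_N (N) it stops when the force on the tool has changed by that much, and returns True; else False.
- robot.move_joints(angles): joint-space move.
- robot.grip(opening, strength=None): opening from 0.0 (shut) to 1.0 (fully open); strength is the grip in N (None keeps the last); returns when the fingers have stopped.
- robot.sleep(seconds).
- robot.inverse_kinematics(position, orientation): joint angles nearest the present ones, or None.
- robot.sense(): the state.
- robot.grab_frame(name): name is "side" or "top"; returns a dict with "image" (480x640x3 uint8, red, green, blue), "range_z" (480x640 float32, m along the optical axis (not along the pixel's ray), 0 where there is no reading), "fx", "fy", "cx", "cy" (pixels), "R" (3x3) and "t" (3): a world point X has camera coordinates R X + t. Camera axes: x right, y down, z forward; pixel columns grow to the right and rows downward; lengths in m; the calibration is good to about 2 mm. A picture is of the moment at which its call begins.
A pose or a line that the arm cannot do raises robot.IKError and nothing moves.
- robot.close_job(): hands the job in; it is judged then, once.
The state is a dict: "t": time; "joint_pos": joint angles; "joint_velocities": joint speeds; "effort": joint torques, N m; "tcp_pos": TCP position; "tcp_rot": TCP orientation; "wrist_force": force on the tool from outside, world axes, zero at the start; "torque": the same for the moment, N m; "opening": opening from 0.0 (shut) to 1.0 (fully open); "gripper_force": force on a finger pad.
Only numpy, scipy, OpenCV 4.12 (cv2) and the standard library are available. Lean on these libraries where they do the work, as an engineer would, in place of code of your own. Each camera call takes 0.05 s, during which the arm holds its last target. There are 200 camera calls.

TASK

Check by hand that the grey cast rotor turns freely: pull the red-headed lock pin straight up out of it and stand the pin in the hole of the wooden holder block, then rest the closed fingertips on the rotor's flat face and drag it round at least one full turn in one direction, either way. Press only lightly, as the rotor floats on a spring and rubs if pressed down hard (stay under 15 N on the stand and rotor), and turn it no faster than about one turn in two seconds. Leave the rotor standing still with the pin in the holder, and do not disturb the jar, the tape roll or the loose casting.

Things in the scene. Friction and masses are not known exactly. Their poses are not given: they have to be found in the camera images.
- stand: Fixed round test stand. Origin: centre of its underside on the bench, z up. Dark steel flange (radius 100 mm, 30 mm high); above it a blue shroud ring (outer radius 96, inner 88 mm, top 88 mm above the bench) and inside that the grey rotor, a flat disc of radius 80 mm, 12 mm thick, smooth on top with nothing to grip or hook, coaxial with the stand.
- axis (a point): Point on the vertical axis of stand and rotor, level with the shroud's top, 88 mm above the bench. The rotor's face lies 4 to 22 mm ABOVE it: this height differs each time and is not given; find it by touch. The rotor floats on a spring: pressed, it sinks 0.3 mm per newton to a hard stop at about 5 mm (16 N). Shut fingertips 50 mm from the axis drag it along at 5 to 11 N; less slips.
- socket (a point): Centre of the mouth of the pin's socket under the rotor, fixed to the stand 62 mm from the axis along the stand's +x axis, 60 mm above the bench; hole 11.6 mm wide, 30 mm deep.
- rotor (a joint): Angle of the rotor about the vertical axis, rad, 0 at the start, growing anticlockwise from above, no end stops. It has a 13 mm pin hole 62 mm from its axis (over the socket at 0; the pin locks it) and an orange radial bar painted opposite. Bearing friction 0.1 N m (2 N at 50 mm from the axis) plus 0.015 N m per rad/s; let go, it stops at once.
- pin_grip (a point): Centre of the red head of the loose steel lock pin (0.05 to 0.1 kg), z along the pin, up. Head: upright cylinder 18 mm across, 34 mm high; below it a shaft 10 mm across and 90 mm long, so the foot is 107 mm below this point. At the start it stands in the socket through the rotor's hole, head centre 137 mm above the bench: raise it 85 mm or more to clear the rotor.
- pin: The lock pin itself; origin: centre of the lower end of the lock pin's shaft.
- holder_hole (a point): Centre of the mouth of the upright hole, 15 mm wide (with a 3 mm chamfer) and 45 mm deep, in the top of the fixed wooden holder block (70 x 70 x 55 mm). The mouth is 55 mm above the bench, the hole's floor 10 mm. The pin stands in it with a slight lean; then its head centre is about 117 mm above the bench.
- jar_mid (a point): Middle of an amber jar with a white cap, 54 mm across and 75 mm high, a bystander standing on the bench.
- tape_mid (a point): Middle of a roll of blue tape lying flat, 100 mm across, 25 mm high, a bystander.
- casting_mid (a point): Middle of a loose round grey stepped casting, 72 mm across, 30 mm high, a bystander on the bench.

How it is judged:
On the way, in this order (a step that is already met when the one before it is completed fails the run):
1. the lock pin stands released in the holder's hole (foot at least 35 mm below the mouth) (horizontal distance between pin and holder_hole below 0.012 m and z of pin in the frame of holder_hole below -0.035 m and angle between pin_grip's own z axis and vertical below 0.25 rad and contact force between the fingers and pin below 0.5 N), for 0.2 s.
2. the rotor has been turned through a full turn (6.1 rad or more, either way) from its start ((value of joint rotor above 6.1 rad or value of joint rotor below -6.1 rad)), for 0.1 s.
At the end, for the whole second after the job is handed in: The lock pin stands released in the holder's hole (foot at least 35 mm below the mouth, within 12 mm of the hole's axis, leaning less than 0.25 rad); the rotor has turned at least 6.1 rad one way from its start and stands still (under 0.1 rad/s) (all of step 1 and (value of joint rotor above 6.1 rad or value of joint rotor below -6.1 rad) and velocity of joint rotor between -0.1 and 0.1 rad/s); the robot touches nothing.
It fails at once if the stand or its rotor is pressed with more than 15 N by the fingers or arm (contact force between any of the fingers, the arm and stand above 15 N).
It fails at once if the rotor spins faster than 4 rad/s (velocity of joint rotor above 4 rad/s or velocity of joint rotor below -4 rad/s).
It fails at once if the jar is pushed or carried more than 30 mm from its place (distance of jar_mid from where it was at the start of the episode above 0.03 m).
It fails at once if the tape roll is pushed or carried more than 30 mm from its place (distance of tape_mid from where it was at the start of the episode above 0.03 m).
It fails at once if the loose casting is pushed or carried more than 30 mm from its place (distance of casting_mid from where it was at the start of the episode above 0.03 m).
It also fails if it takes over 72 s, if anything falls off the work surface, if the arm or the gripper's body presses on something with over 40 N, if the wrist force passes 120 N, or if a joint passes its speed limit or range.

## Working session

There is one attempt and no reset: what is moved stays moved. The work goes in short steps, each a Python script; the robot and the scene stay as the last script left them, time stands still between calls to the robot, and variables do not carry over. Pictures are saved under pics/ and viewed, at most 10 in all, crops included, and the job is handed in when it is done.

```bash
ls; mkdir -p pics
python3 - <<'E'
from plant import robot
import cv2, pickle
for n in("top","side"):
    f=robot.grab_frame(n); pickle.dump(f,open(f"pics/{n}0.pkl","wb")); cv2.imwrite(f"pics/{n}0.png",f["image"][:,:,::-1])
    print(n,f["fx"],f["R"].round(3).tolist(),f["t"])
s=robot.sense(); print(robot.nose_length,s)
E
```

```text
pics
top 436.3502183483618 [[0.032, -0.999, 0.005], [-0.972, -0.032, -0.232], [0.232, 0.002, -0.973]] [-0.00571149  0.61211687  0.87602947]
side 452.7850643958024 [[-0.975, -0.222, 0.0], [-0.135, 0.59, -0.796], [0.177, -0.776, -0.605]] [0.55473236 0.16760772 0.78767113]
0.011 {'t': 0.1, 'joint_pos': array([-1.25795127,  0.46937177, -0.04861322,  1.53357161,  0.0240873 ,
        1.14098178, -0.08227764]), 'joint_velocities': array([-0.00118428,  0.00048728,  0.00099952, -0.00253423, -0.00055935,
        0.00139757, -0.00076808]), 'effort': array([ 1.24058006e-04, -5.11512351e+01, -4.72541526e-02, -2.38390499e+01,
        1.07457282e-02,  4.34270376e-03,  2.93899987e-06]), 'tcp_pos': array([0.2260188 , 0.63550455, 0.24136019]), 'tcp_rot': array([-3.13984551e+00,  4.00641288e-05,  2.79990995e+00]), 'wrist_force': array([ 0.45606807, -0.38593088,  0.20491645]), 'torque': array([ 0.05545241, -0.03606031, -0.01297967]), 'gripper_force': 0.0, 'opening': 0.9935128818042217}
```

View pics/top0.png

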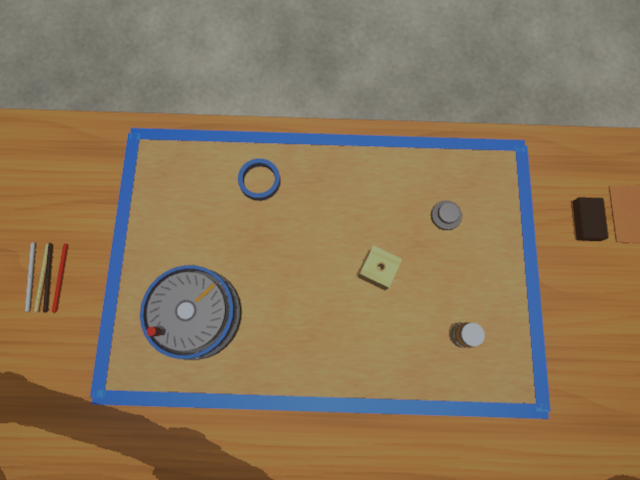

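View pics/side0.png

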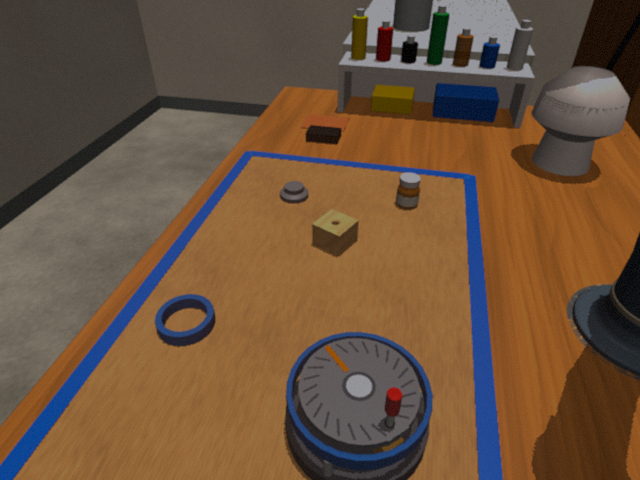

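The top view shows the pin head near (152,331), the rotor hub near (185,311), the holder hole near (381,266), tape (259,180), casting (447,214) and jar (472,335). The side view shows the same layout, with the pin on the robot's side of the rotor. Next I'll measure from enlarged crops and depth.

```bash
cat > h.py <<'E'
import numpy as np, cv2, pickle
def ray_z(f,u,v,z):
    d=f["R"].T@np.array([(u-f["cx"])/f["fx"],(v-f["cy"])/f["fy"],1]); c=-f["R"].T@f["t"]
    return c+d*(z-c[2])/d[2]
def cloud(f):
    v,u=np.mgrid[:480,:640]; z=f["range_z"]
    P=np.stack([(u-f["cx"])/f["fx"]*z,(v-f["cy"])/f["fy"]*z,z],-1)
    W=(P-f["t"])@f["R"]; W[z==0]=np.nan; return W
def red(f):
    i=f["image"].astype(int); return (i[...,0]>110)&(i[...,1]<70)&(i[...,2]<70)
def blue(f):
    i=f["image"].astype(int); return (i[...,2]>i[...,0]+50)
E
python3 - <<'E'
from h import *
for n in("top","side"):
    f=pickle.load(open(f"pics/{n}0.pkl","rb")); W=cloud(f); z=W[...,2]
    m=red(f)&(z>.11); p=W[m]; print(n,"red",m.sum(),p.mean(0),p.min(0),p.max(0)); t=p[p[:,2]>.148]
    print(" top face",len(t),t.mean(0), np.argwhere(m).mean(0))
    m=blue(f)&(abs(z-.088)<.006); p=W[m]
    A=np.c_[2*p[:,:2],np.ones(len(p))]; s=np.linalg.lstsq(A,(p[:,:2]**2).sum(1),rcond=None)[0]
    print(" shroud",len(p),s[:2],np.sqrt(s[2]+s[0]**2+s[1]**2),p[:,2].mean())
    for u,v,nm in ([(381,266,"hole"),(259,180,"tape"),(447,214,"cast"),(472,335,"jar"),(185,311,"hub")] if n=="top" else [(336,223,"hole"),(359,386,"hub")]):
        print(" ",nm,W[v,u],ray_z(f,u,v,.055))
f=pickle.load(open("pics/top0.pkl","rb"));g=pickle.load(open("pics/side0.pkl","rb"))
c=[f["image"][241:291,356:406],f["image"][306:356,127:177],g["image"][198:248,311:361],g["image"][375:425,368:418]]
c=[cv2.resize(x,(300,300),interpolation=cv2.INTER_CUBIC) for x in c]
cv2.imwrite("pics/crop0.png",np.vstack([np.hstack(c[:2]),np.hstack(c[2:])])[:,:,::-1])
E
```

```text
top red 63 [0.40816322 0.32289678 0.1543113 ] [0.4004292  0.31506473 0.15096807] [0.41531171 0.33117326 0.15857961]
 top face 63 [0.40816322 0.32289678 0.1543113 ] [330.82539683 150.95238095]
 shroud 921 [0.45253481 0.27984975] 0.09137041192635244 0.08821830419139746
  hole [ 0.57094681 -0.13012605  0.01872041] [ 0.56430206 -0.12484046  0.055     ]
  tape [0.77539251 0.16196337 0.00143202] [0.75471878 0.15386844 0.055     ]
  cast [ 0.69497217 -0.2804113   0.03225953] [ 0.68781602 -0.27349818  0.055     ]
  jar [ 0.4223552  -0.30974315  0.07424878] [ 0.42298387 -0.31647578  0.055     ]
  hub [0.45093766 0.28051693 0.09475056] [0.45352894 0.29238758 0.055     ]
side red 198 [0.42443175 0.04427896 0.17682981] [-0.02399195 -1.27594174  0.11844143] [0.58807804 0.33344278 0.26431645]
 top face 197 [0.42670801 0.04722121 0.1771262 ] [311.76262626 398.77777778]
 shroud 2093 [ 0.375606   -0.27451685] 0.5910937125908241 0.08800233026107566
  hole [ 0.56404237 -0.13099406  0.04766004] [ 0.56221765 -0.12098488  0.055     ]
  hub [0.45246639 0.2815459  0.09283658] [0.45453046 0.25562727 0.055     ]
```

View pics/crop0.png

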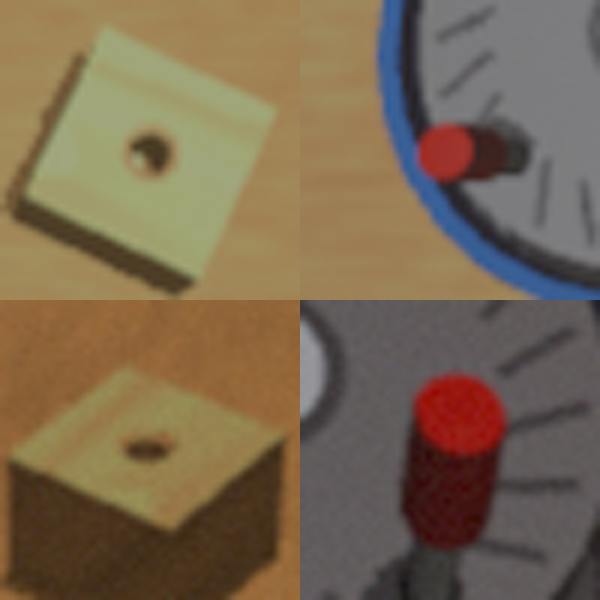

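The crops put the hole at top pixel (380.5,266) and side pixel (335,222.5), which agree at about (0.564,-0.123). The head top lies at (394,393) in the side view. The pin is 61.6 mm from the measured axis (62 expected). Now I'll grasp and lift.

```bash
cat >> h.py <<'E'
PI=np.pi
def down(yaw): return [PI,0,yaw]
E
python3 - <<'E'
from h import *; from plant import robot
f=pickle.load(open("pics/side0.pkl","rb")); t=pickle.load(open("pics/top0.pkl","rb"))
print("side pin",ray_z(f,394.2,393.3,.154),"top pin",ray_z(t,151,330.8,.154))
print("hole",ray_z(t,380.5,266,.055),ray_z(f,335,222.5,.055))
p=(ray_z(f,394.2,393.3,.154)+ray_z(t,151,330.8,.154))/2
best=None
for y in np.arange(-3.0,3.1,.2):
    qs=[robot.inverse_kinematics(x,down(y)) for x in ([p[0],p[1],.129],[.564,-.123,.112],[.4525,.33,.1],[.4525,.23,.1],[.42,.28,.1],[.50,.28,.1])]
    if all(q is not None for q in qs):
        print(round(y,1),[round(q[6],2) for q in qs])
E
```

```text
side pin [0.40860004 0.32396858 0.154     ] top pin [0.4082141  0.32292822 0.154     ]
hole [ 0.56426635 -0.12374817  0.055     ] [ 0.56460974 -0.12227451  0.055     ]
-3.0 [np.float64(0.93), np.float64(2.09), np.float64(0.97), np.float64(1.17), np.float64(1.02), np.float64(1.12)]
-2.8 [np.float64(1.12), np.float64(2.26), np.float64(1.15), np.float64(1.35), np.float64(1.2), np.float64(1.29)]
-2.6 [np.float64(1.3), np.float64(2.44), np.float64(1.33), np.float64(1.52), np.float64(1.38), np.float64(1.47)]
-2.4 [np.float64(1.48), np.float64(2.62), np.float64(1.51), np.float64(1.69), np.float64(1.56), np.float64(1.64)]
-2.2 [np.float64(1.66), np.float64(2.07), np.float64(1.68), np.float64(1.87), np.float64(1.73), np.float64(1.82)]
-2.0 [np.float64(1.84), np.float64(2.15), np.float64(1.85), np.float64(2.05), np.float64(1.91), np.float64(1.99)]
-1.8 [np.float64(2.02), np.float64(-2.5), np.float64(2.03), np.float64(2.23), np.float64(2.09), np.float64(2.17)]
-1.6 [np.float64(2.2), np.float64(-2.3), np.float64(2.21), np.float64(2.4), np.float64(2.27), np.float64(2.34)]
-1.4 [np.float64(2.38), 
[... 1948 characters left out ...]
, np.float64(-0.19)]
2.0 [np.float64(-0.23), np.float64(0.99), np.float64(-0.16), np.float64(0.02), np.float64(-0.12), np.float64(-0.02)]
2.2 [np.float64(-0.05), np.float64(1.17), np.float64(0.01), np.float64(0.2), np.float64(0.06), np.float64(0.16)]
2.4 [np.float64(0.13), np.float64(1.35), np.float64(0.19), np.float64(0.38), np.float64(0.24), np.float64(0.33)]
2.6 [np.float64(0.32), np.float64(1.53), np.float64(0.37), np.float64(0.56), np.float64(0.41), np.float64(0.51)]
2.8 [np.float64(0.5), np.float64(1.7), np.float64(0.54), np.float64(0.74), np.float64(0.59), np.float64(0.69)]
3.0 [np.float64(0.68), np.float64(1.86), np.float64(0.72), np.float64(0.92), np.float64(0.77), np.float64(0.86)]
```

Run:
```python
from h import *; from plant import robot
o=down(2.2)
robot.goto([.408,.3232,.20],o); robot.grip(.6)
robot.move_straight([.408,.3232,.129],vel=.15)
robot.grip(0,40); s=robot.sense(); print(s["t"],s["tcp_pos"],s["opening"],s["gripper_force"],s["wrist_force"])
z=s["tcp_pos"][2]
robot.move_straight([.408,.3232,z+.112],vel=.12)
s=robot.sense(); print(s["t"],s["tcp_pos"],s["opening"],s["gripper_force"],s["wrist_force"])
f=robot.grab_frame("side"); i=f["image"]; cv2.imwrite("pics/lift.png",i[240:,200:500][:,:,::-1])
```

```text
2.925 [0.40860382 0.32373709 0.13002848] 0.19946523198425636 39.07687604427338 [-0.12545629 -0.66772604  5.07812125]
4.0167 [0.40743847 0.32272988 0.24109385] 0.19384099720103534 39.20498549938202 [-0.35227034 -0.19482461 -0.6031167 ]
```

View pics/lift.png

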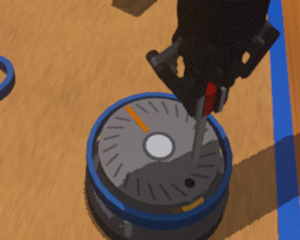

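The pin is held upright, its foot clear above the open hole at crop pixel (189,183). Next I'll move it to the holder.

Run:
```python
from h import *; from plant import robot
h=[.5644,-.123]
robot.move_straight([*h,.241],vel=.22)
c1=robot.move_straight([*h,.150],vel=.12,contact_N=12)
c2=robot.move_straight([*h,.1135],vel=.06,contact_N=8)
s=robot.sense(); print(c1,c2,s["t"],s["tcp_pos"],s["opening"],s["wrist_force"])
if s["tcp_pos"][2]<.12:
    robot.grip(.6); robot.move_straight([*h,.20],vel=.15)
    f=robot.grab_frame("side"); W=cloud(f); m=red(f)&(W[...,2]>.08)&(W[...,2]<.15)&(abs(W[...,0]-.564)<.05)
    p=W[m]; print(m.sum(), p.mean(0) if len(p) else 0,p.max(0) if len(p) else 0)
    cv2.imwrite("pics/place.png",cv2.resize(f["image"][130:280,250:450],None,fx=3,fy=3)[:,:,::-1])
    print(robot.sense()["t"])
```

```text
False False 8.0333 [ 0.564546   -0.12317202  0.11350025] 0.19393484894919114 [-0.31180666  0.73824626 -0.06170728]
3 [ 0.56523033 -0.12727386  0.13469372] [ 0.5711437  -0.12640348  0.1352401 ]
9.2333
```

View pics/place.png

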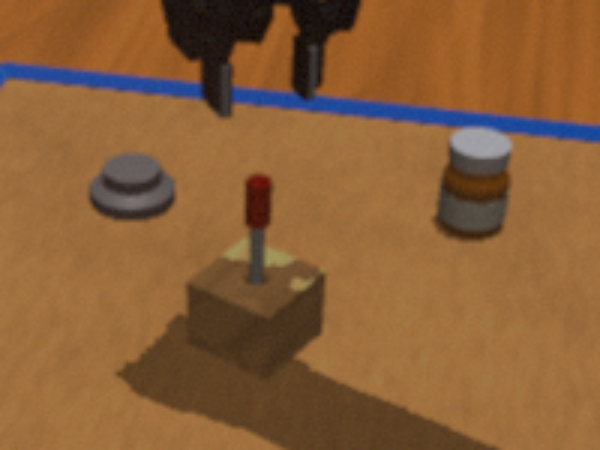

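The pin stands upright in the holder (head at picture (258,200)), its top at z≈0.135 as expected, and the bystanders are untouched. Now I'll find the rotor face by touch and try a short drag.

```bash
cat >> h.py <<'E'
AX=np.array([.452,.280]); RAD=.050; TGT=8.0
def pt(a): return AX+RAD*np.array([np.cos(a),np.sin(a)])
def drag(robot,a,z,fz0,da,n,vel=.045):
    """n arc segments of da from angle a; z trimmed for TGT newtons (0.3 mm/N)"""
    F=[]
    for k in range(n):
        fz=robot.sense()["wrist_force"][2]-fz0; F.append(round(float(fz),1))
        if fz>12.5: robot.move_straight([*pt(a),z+.004],vel=.05); print("too hard"); break
        z-=float(np.clip(.00015*(TGT-fz),-.0006,.0006)); a+=da
        robot.move_straight([*pt(a),z],vel=vel)
    print("F",F); return a,z
E
python3 - <<'E'
from h import *; from plant import robot
import json
a=np.radians(226); p=pt(a)
robot.grip(0,20); robot.move_straight([*p,.20],vel=.22)
robot.move_straight([*p,.128],vel=.12); robot.sleep(.3)
fz0=float(np.mean([(robot.sleep(.02),robot.sense()["wrist_force"][2])[1] for _ in range(8)]))
c=robot.move_straight([*p,.100],vel=.010,contact_N=2.5)
s=robot.sense(); z=s["tcp_pos"][2]; print(c,s["t"],"tip z",z-robot.nose_length,"fz",s["wrist_force"][2]-fz0,fz0)
if c:
    for k in range(6):
        robot.sleep(.1); s=robot.sense(); f=s["wrist_force"][2]-fz0; print(round(f,2),round(s["tcp_pos"][2],5))
        if f>7: break
        z=z-min(.0003*(TGT-f)*.7,.001); robot.move_straight([*p,z],vel=.01)
    g0=robot.grab_frame("side")
    a,z=drag(robot,a,z,fz0,np.radians(15),3)
    g=robot.grab_frame("side"); print(robot.sense()["t"],z)
    cv2.imwrite("pics/drag.png",np.hstack([x["image"][300:,240:460] for x in(g0,g)])[:,:,::-1])
    json.dump([a,z,fz0],open("st.json","w"))
E
```

```text
True 15.2 tip z 0.09096681019262158 fz 2.9219008047095882 -0.016928429053922396
4.05 0.10192
5.42 0.10121
5.13 0.10074
6.54 0.10026
7.76 0.10001
F [7.2, 7.9, 7.5]
18.125 0.0994651809728006
```

View pics/drag.png

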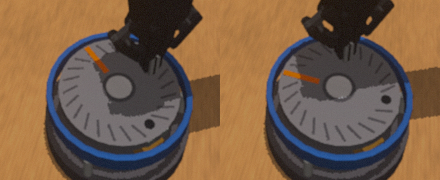

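The rotor followed: the orange bar and the hole both moved about 45° anticlockwise. I'll carry on past a full turn with some margin.

Run:
```python
from h import *; from plant import robot
import json
a,z,fz0=json.load(open("st.json"))
a,z=drag(robot,a,z,fz0,np.radians(15),24)
robot.sleep(.3); robot.move_straight([*pt(a),z+.03],vel=.05)
robot.move_straight([*pt(a),.20],vel=.15); robot.goto([.35,.50,.25],down(2.2))
s=robot.sense(); print(s["t"],s["wrist_force"],np.degrees(a)-226)
f=robot.grab_frame("top"); g=robot.grab_frame("side")
cv2.imwrite("pics/end.png",np.hstack([f["image"][240:400,100:420],g["image"][320:480,240:460],g["image"][160:320,260:460]])[:,:,::-1])
```

```text
F [7.6, 6.6, 8.4, 7.2, 7.5, 7.6, 8.7, 7.6, 7.3, 7.5, 7.6, 7.8, 8.8, 8.0, 7.7, 8.0, 8.4, 7.1, 6.5, 8.9, 8.5, 8.1, 7.7, 9.2]
31.525 [ 0.42534378 -0.43789312 -0.55940703] 404.99999999999966
```

View pics/end.png

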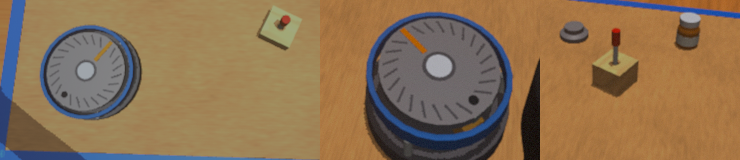

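The pin still stands, and the hole is near (164,334) in the top image. The bar suggests a few degrees beyond a full turn, which is less than the 405° dragged because of some slip. I'll compute the angle exactly before deciding.

Run:
```python
from h import *; from plant import robot
def bar(f,n):
    W=cloud(f); i=f["image"].astype(int); v,u=np.mgrid[:480,:640]
    d=W[...,:2]-AX; r=np.hypot(d[...,0],d[...,1])
    m=(i[...,0]>i[...,2]+60)&(r<.078)&(r>.02)&(W[...,2]>.08)&(W[...,2]<.105)
    P=np.array([ray_z(f,a,b,.091)[:2] for a,b in zip(u[m],v[m])])-AX
    c=P.mean(0); print(n,m.sum(),np.degrees(np.arctan2(c[1],c[0])))
for n in("top","side"):
    bar(pickle.load(open(f"pics/{n}0.pkl","rb")),n+" start"); bar(robot.grab_frame(n),n+" now")
t=pickle.load(open("pics/top0.pkl","rb"))
h=ray_z(t,164,334,.091)[:2]-AX; print("hole now",np.hypot(*h),np.degrees(np.arctan2(h[1],h[0])),"start ~136")
```

```text
top start 78 -42.360472584563446
top now 83 -36.28870821969949
side start 180 -44.50575067408675
side now 198 -37.54483446921939
hole now 0.062080148819227916 140.74796775087103 start ~136
```

The bar (both cameras) and the hole all read 5–7° beyond the start. With the 45° already seen partway, the rotor has turned about 366° (6.4 rad), past the 6.1 needed.

```bash
python3 -c "
from plant import robot
print(robot.close_job(), robot.sense()['t'])"
```

```text
the job is handed in; nothing more can be done
the job is handed in; nothing more can be done
```

The job is handed in, with no verdict shown: the pin stands in the holder, the rotor was dragged about 366° (6.4 rad) anticlockwise at about 8 N (highest reading 9.2 N) and released, and the arm is clear. The jar and casting look untouched; I didn't check the tape roll again after the start.

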